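Tip the cold packs flat onto their thawing mats

TASK

Two frozen cold packs stand upright on the dark mats, each at one end of a pale outline, and have to lie flat to thaw before the cool box is packed. With the fingertips, tip each pack over from where it stands so that it falls and stays lying flat within the outline on its own mat; do not pick up, carry or drag the packs. Leave the bottles, vials and other things round the mats undisturbed.

Things in the scene. Friction and masses are not known exactly. Their poses are not given: they have to be found in the camera images.
- pack_tall: Blue rigid cold pack (slab 84 x 150 x 25 mm, about 0.4 kg), standing on one short end: 150 mm tall, 84 mm wide, on the 3 mm thick mat_long. Origin: centre of the broad face that must end up underneath. x along its 84 mm, y along its 150 mm, z from that face through to the other; at the start z is level and points away from the outline, and y points up.
- pack_tall_centre (a point): Middle of that cold pack (half-way along all three sizes); same axes as the pack. Pushed near its top along -z, the pack tilts about its foot edge without slipping much, and falls over by itself once its top has gone about 25 mm.
- pack_tall_corner0 (a point): Corner +x +y of that cold pack's outer shape, half-way through its thickness.
- pack_tall_corner1 (a point): Corner -x +y of that cold pack's outer shape, half-way through its thickness.
- pack_tall_corner2 (a point): Corner -x -y of that cold pack's outer shape, half-way through its thickness.
- pack_tall_corner3 (a point): Corner +x -y of that cold pack's outer shape, half-way through its thickness.
- mat_long_outline (a point): Middle of the pale rectangle (6 mm wide line) printed on the dark mat mat_long (250 x 182 mm, 3 mm thick, fixed); at the mat's top face. x along the way the pack has to fall, y across it, z up. Inside its line the rectangle measures 206 mm along x and 138 mm along y. The pack stands at its -x end, just inside or on the line.
- pack_low: Blue rigid cold pack (slab 84 x 150 x 25 mm, about 0.4 kg), standing on one long side: 84 mm tall, 150 mm wide, on the 3 mm thick mat_wide. Origin: centre of the broad face that must end up underneath. x along its 84 mm, y along its 150 mm, z from that face through to the other; at the start z is level and points away from the outline, and x points up.
- pack_low_centre (a point): Middle of that cold pack (half-way along all three sizes); same axes as the pack. Pushed near its top along -z, the pack tilts about its foot edge without slipping much, and falls over by itself once its top has gone about 25 mm.
- pack_low_corner0 (a point): Corner +x +y of that cold pack's outer shape, half-way through its thickness.
- pack_low_corner1 (a point): Corner -x +y of that cold pack's outer shape, half-way through its thickness.
- pack_low_corner2 (a point): Corner -x -y of that cold pack's outer shape, half-way through its thickness.
- pack_low_corner3 (a point): Corner +x -y of that cold pack's outer shape, half-way through its thickness.
- mat_wide_outline (a point): Middle of the pale rectangle (6 mm wide line) printed on the dark mat mat_wide (182 x 250 mm, 3 mm thick, fixed); at the mat's top face. x along the way the pack has to fall, y across it, z up. Inside its line the rectangle measures 138 mm along x and 206 mm along y. The pack stands at its -x end, just inside or on the line.
- dropper_bottle: Brown dropper bottle, 33 x 34 x 102 mm, standing beside mat_long. Loose; leave alone. Origin: centre of its underside.
- vial_a: Small glass vial with a flat cap, 23 mm across, 48 mm tall, standing beside mat_long. Loose; leave alone. Origin: centre of its underside.
- capped_bottle: Dark bottle with a large cap, 36 x 42 x 106 mm, standing just past mat_wide. Loose; leave alone. Origin: centre of its underside.
- vial_b: Small glass vial with a flat cap, 23 mm across, 48 mm tall, standing just past mat_wide. Loose; leave alone. Origin: centre of its underside.
- plaster: Roll of fixing plaster, 45 mm across, 30 mm tall, behind the mats. Loose; leave alone. Origin: centre of its underside.
- pulse_oximeter: Finger clip oximeter, 33 x 58 x 30 mm, between the mats near the robot. Loose; leave alone. Origin: centre of its underside.
Mind the look-alikes: they are no part of the job. What is shaped like the pack_low but red is not meant.

How it is judged:
By the outcome, as a careful person would: the job done as asked, in the order asked, and still so for the second after the job is handed in, with the robot touching nothing.
It also fails if it takes over 50 s, if anything falls off the work surface, if the arm or the gripper's body presses on something with over 40 N, if the wrist force passes 120 N, or if a joint passes its speed limit or range.

ROBOT

A 7-joint arm with a two-finger parallel gripper is mounted at the origin on a cart in front of the work surface, level with it; the furniture and walls round the work are solid. World frame = base frame: x ahead of the robot, y to its left, z up, the work surface at z = 0. Lengths are in mm, angles in rad, forces in N, time in s.
With the tool pointing down it reaches from about 400 to 875 mm from the base axis. Payload 4.4 kg.
Tool frame: the origin (TCP) lies midway between the tips of the shut fingers; the grasp point (between the pads) lies 19 mm behind it (ctrl.pinch_z is the distance from the TCP to the grasp point, in mm); z points along the fingers, y is the line along which they close (so a half turn about z gives the same grasp; the last joint's range is limited). The gripper opens to 85 mm and grips with 20 to 120 N. Pads are 22 mm wide; open, the fingers measure 114 mm over their backs; the gripper's body (76 mm by 85 mm) begins 54 mm behind the grasp point. The pads swing forward as they close: fully open they stand 13 mm farther back than shut.
Start: joints at [-1.276, 0.628, 0.038, 1.517, -0.027, 0.996, -0.02], TCP at [229.442, 608.173, 231.313] pointing down, gripper open.
Joint ranges: [-3.06, 3.06], [-0.37, 2.12], [-1.25, 1.32], [0.18, 2.47], [-1.1, 4.24], [0.23, 1.98], [-2.94, 2.94]. Speed limits (rad/s): [2.57, 2.57, 3.14, 3.14, 3.14, 3.14, 3.14].

INTERFACE

Orientations are given as [roll, pitch, yaw] about the fixed x, y, z axes, in that order (R = Rz(yaw) Ry(pitch) Rx(roll)).
In Python, from cell import read_state, cams, order, ctrl gives the robot as it stands.
- The arm moves only by the tool move_arm, never from a script. Its argument "targets" is text: rows parted by semicolons, each of 7 numbers parted by spaces: the gripper's target within -1 to 1 (fully open at 1, half-way at 0, shut at -1), then the shift along the tool's x, y, z in cm, then the turn, a rotation vector about the tool's x, y, z in degrees. A call has 1 to 5 rows; each row shifts and turns the commanded pose from where the row before left it, along the tool's axes as they then stand; what a row does not reach is not made up. A row lasts 1/12 s, in which the tool goes at most 41.7 mm and 7.16 degrees, less where a joint would pass 70% of its speed; a pose out of reach is approached as far as the arm can. A call with a gripper value outside its range is refused whole. The fingers move at their own pace and stop on an object; the grip force is fixed at half the most. Time passes only in rows, so rows that do not move let the fingers close. It gives the time, the measured TCP pose, the force, the opening and the grip force at its end, in the units of the state.
- read_state(): the state, without advancing time (a new reading comes with each control period).
- cams.get_image(name): name is "scene" or "top" or "wrist"; returns a dict with "color" (400x640x3 uint8, red, green, blue), "fovy" (degrees; the focal length in pixels is half the picture's height over the tangent of half this angle, whatever the lens; pixels are square), "cx", "cy" (the principal point, pixels), "rvec" (rotation vector, rad) and "tvec" (3), from world to camera coordinates, as OpenCV has them. Camera axes: x right, y down, z forward; pixel columns grow to the right and rows downward; lengths in mm; the calibration is good to about 2 mm. A picture is of the moment at which its call begins. There is no depth.
- order.finish_job(): hands the job in; it is judged then, once.
The state is a dict: "clock": time; "qpos": joint angles; "qd": joint speeds; "tau": joint torques, N m; "eef_pos": TCP position; "tool_rot": TCP orientation; "force": force on the tool from outside, world axes, zero at the start; "torque": the same for the moment, N m; "width": finger opening in mm; "gripper_force": force on a finger pad.
Only numpy, scipy, OpenCV 4.12 (cv2) and the standard library are available. Lean on these libraries where they do the work, as an engineer would, in place of code of your own. Each camera call takes 0.05 s, during which the arm holds its last target. There are 200 camera calls.

## Working session

There is one attempt and no reset: what is moved stays moved. The work goes in short steps, Python scripts to look and compute and a tool call to move; the robot and the scene stay as the last step left them, time stands still between calls to the robot, and variables do not carry over. Pictures are saved under pics/ and viewed, at most 10 in all, crops included, and the job is handed in when it is done.

Besides the shell and the picture viewer there is one more tool, called after "Emit:" in YAML: its name, and indented under it one key for each argument. move_arm: Moves the arm, as the interface text tells. Its arguments: {"type":"object","properties":{"targets":{"type":"string"}},"required":["targets"]}

```bash
mkdir -p pics; cat > h.py <<'E'
import numpy as np, cv2
from cell import read_state, cams, order, ctrl
def get(n,f=None):
    d=cams.get_image(n)
    if f: cv2.imwrite('pics/'+f,d['color'][:,:,::-1])
    return d
def ray(d,u,v):
    f=200/np.tan(np.radians(d['fovy'])/2)
    R=cv2.Rodrigues(np.array(d['rvec'],float))[0];t=np.array(d['tvec'],float).ravel()
    return -R.T@t, R.T@np.array([(u-d['cx'])/f,(v-d['cy'])/f,1])
def onz(d,u,v,z):
    c,r=ray(d,u,v); return c+r*(z-c[2])/r[2]
E
python3 - <<'E'
from h import *
for n in('scene','top'):
    d=get(n,n+'0.png'); print(n,d['fovy'],ray(d,320,200))
s=read_state();print(s)
E
```

```text
scene 46.29698037067384 (array([-105.77081836, -379.97572435,  913.58869776]), array([ 0.62453062,  0.33655372, -0.70482402]))
top 46.909055522309856 (array([ 391.20860455,   12.1373059 , 1316.23513331]), array([ 0.16778437, -0.00634127, -0.98581579]))
{'clock': 0.1, 'qpos': array([-1.27579642,  0.629262  ,  0.03844032,  1.51827354, -0.02699974,
        0.99628141, -0.0199737 ]), 'qd': array([ 5.13430402e-04, -9.80972651e-04, -1.50605443e-03, -3.18947543e-03,
       -8.64206088e-04,  1.19708536e-03, -5.29579887e-05]), 'tau': array([ 4.60285184e-03, -5.64540195e+01,  1.23052541e+00, -1.93974602e+01,
        1.11267608e-02,  5.41687521e-03,  3.28660299e-06]), 'eef_pos': array([229.23693653, 607.63921827, 230.47375747]), 'tool_rot': array([-3.13988620e+00,  1.52169596e-05,  2.78082267e+00]), 'force': array([ 0.15138733,  0.13877564, -0.22909295]), 'torque': array([-0.01845809,  0.00298225,  0.03931989]), 'gripper_force': 0.0, 'width': 85.06289318151173}
```

View pics/scene0.png

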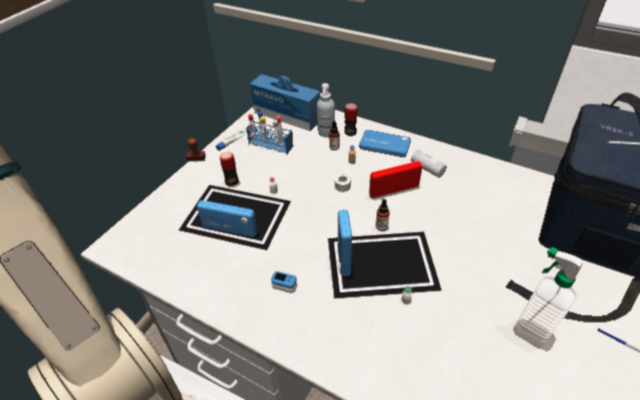

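View pics/top0.png

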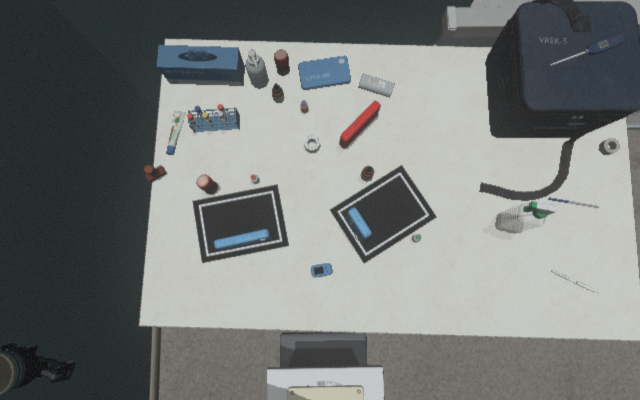

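The top view shows pack_low at about (242,239) on the left mat and pack_tall at about (359,222) on the right mat. The fall direction is up in the image for pack_low and right/up for pack_tall.

```bash
cat > m.py <<'E'
from h import *
def big(m):
    c,_=cv2.findContours(m,cv2.RETR_EXTERNAL,cv2.CHAIN_APPROX_NONE);return max(c,key=cv2.contourArea)
def measure(d):
    im=d['color'];hsv=cv2.cvtColor(im,cv2.COLOR_RGB2HSV);out={}
    for n,(x0,x1,y0,y1),h in(('low',(185,295,180,268),87),('tall',(322,442,160,264),153)):
        M=np.zeros((400,640),np.uint8);M[y0:y1,x0:x1]=255
        dark=((hsv[...,2]<70)*255).astype(np.uint8)&M
        dark=cv2.morphologyEx(dark,cv2.MORPH_OPEN,np.ones((3,3)))
        blue=cv2.inRange(hsv,(95,90,60),(115,255,255))&M
        for k,m,z in(('mat',dark,3),('top',blue,h)):
            c=big(m).reshape(-1,2)
            w=np.array([onz(d,u,v,z)[:2] for u,v in c],np.float32)
            r=cv2.minAreaRect(w);print(n,k,np.round(r[0]),np.round(r[1]),round(r[2],1),np.round(cv2.boxPoints(r)).tolist())
E
python3 - <<'E'
from m import *
d=get('top');measure(d)
im=d['color'][170:280,180:450,::-1];cv2.imwrite('pics/crop.png',cv2.resize(im,None,fx=2.9,fy=2.9,interpolation=cv2.INTER_CUBIC))
for n,p,z in(('dropper',(367,173),102),('vial_a',(416,238),48),('capped',(205,182),106),('vialb',(253,178),48),('plaster',(313,144),30),('oxi',(321,270),30)): print(n,np.round(onz(d,*p,z)))
E
```

```text
low mat [553. 235.] [131. 200.] 10.1 [[471.0, 322.0], [507.0, 125.0], [635.0, 148.0], [600.0, 345.0]]
low top [500. 217.] [ 25. 146.] 11.4 [[473.0, 286.0], [502.0, 143.0], [527.0, 148.0], [498.0, 291.0]]
tall mat [ 574. -176.] [132. 200.] 30.9 [[466.0, -124.0], [568.0, -296.0], [682.0, -228.0], [579.0, -57.0]]
tall top [531. -94.] [82. 23.] 30.8 [[490.0, -105.0], [502.0, -125.0], [572.0, -83.0], [560.0, -63.0]]
dropper [ 669. -124.  102.]
vial_a [ 496. -258.   48.]
capped [652. 312. 106.]
vialb [673. 191.  48.]
plaster [775.  21.  30.]
oxi [414.   5.  30.]
```

View pics/crop.png

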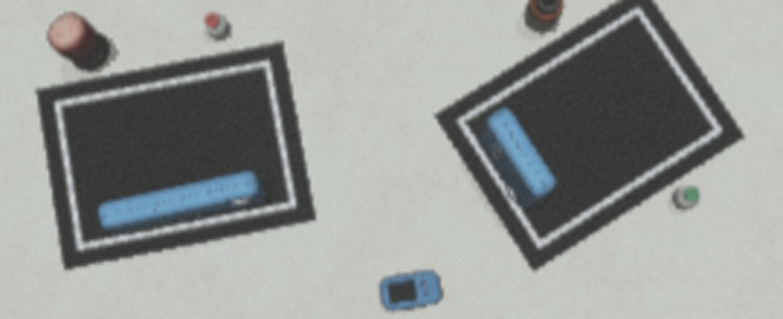

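```bash
cat > go.py <<'E'
import sys
from h import *
from scipy.spatial.transform import Rotation as Ro
def rel(x,y,z,yaw):
    s=read_state();R=Ro.from_euler('xyz',s['tool_rot']);T=Ro.from_euler('xyz',[180,0,yaw],degrees=True)
    d=np.array([x,y,z])-s['eef_pos']
    print('turn',(R.inv()*T).as_rotvec(degrees=True).round(1),'then shift cm',(T.inv().apply(d)/10).round(2),'| now-axes',(R.inv().apply(d)/10).round(2),'clock',s['clock'],s['eef_pos'].round(1),s['force'].round(1))
if __name__=='__main__': rel(*map(float,sys.argv[1:]))
E
python3 go.py 441 206 231 190.8
```

```text
turn [ -0.1  -0.  -31.5] then shift cm [-1.327e+01 -4.343e+01 -4.000e-02] | now-axes [-33.99 -30.11   0.  ] clock 0.15 [229.3 607.7 230.6] [-0.4  0.8  0.3]
```

Emit:
move_arm:
  targets: "-1 0 0 0 0 0 -6.3;-1 0 0 0 0 0 -6.3;-1 0 0 0 0 0 -6.3;-1 0 0 0 0 0 -6.3;-1 0 0 0 0 0 -6.3"

```text
clock: 0.57
eef_pos: [229.4, 607.9, 230.9]
tool_rot: [-3.141, -0.0, -2.947]
force: [0.3, -0.8, 0.5]
width: 25.6
gripper_force: 0.0
```

```bash
python3 go.py 441 206 231 190.8
```

```text
turn [-0.  -0.   0.3] then shift cm [-1.326e+01 -4.345e+01 -1.000e-02] | now-axes [-1.300e+01 -4.352e+01  2.000e-02] clock 0.5667 [229.4 607.9 230.9] [ 0.3 -0.8  0.5]
```

Emit:
move_arm:
  targets: "-1 -0.87 -2.9 0 0 0 0;-1 -0.87 -2.9 0 0 0 0;-1 -0.87 -2.9 0 0 0 0;-1 -0.87 -2.9 0 0 0 0;-1 -0.87 -2.9 0 0 0 0"

```text
clock: 0.98
eef_pos: [299.8, 472.3, 231.1]
tool_rot: [-3.141, -0.0, -2.952]
force: [0.2, -0.8, -0.2]
width: 0.2
gripper_force: 0.0
```

Emit:
move_arm:
  targets: "-1 -0.87 -2.9 0 0 0 0;-1 -0.87 -2.9 0 0 0 0;-1 -0.87 -2.9 0 0 0 0;-1 -0.87 -2.9 0 0 0 0;-1 -0.87 -2.9 0 0 0 0"

```text
clock: 1.4
eef_pos: [369.8, 338.2, 231.2]
tool_rot: [-3.141, -0.0, -2.953]
force: [0.1, 0.9, -0.2]
width: -0.1
gripper_force: 0.0
```

Emit:
move_arm:
  targets: "-1 -0.87 -2.9 0 0 0 0;-1 -0.87 -2.9 0 0 0 0;-1 -0.87 -2.9 0 0 0 0;-1 -0.87 -2.9 0 0 0 0;-1 -0.87 -2.9 0 0 0 0"

```text
clock: 1.82
eef_pos: [439.7, 203.9, 231.2]
tool_rot: [-3.142, -0.0, -2.953]
force: [0.2, -1.1, -0.3]
width: 0.1
gripper_force: 0.0
```

```bash
python3 go.py 441 206 68 190.8; python3 -c "
from h import *
get('wrist','w1.png');print(read_state()['qpos'])"
```

```text
turn [-0. -0.  0.] then shift cm [-0.17  0.18 16.32] | now-axes [-0.17  0.18 16.32] clock 1.8167 [439.7 203.9 231.2] [ 0.2 -1.1 -0.3]
[-0.4175214   0.39551683 -0.08582046  1.96369736  0.05397034  0.78524548
  1.21642776]
```

View pics/w1.png

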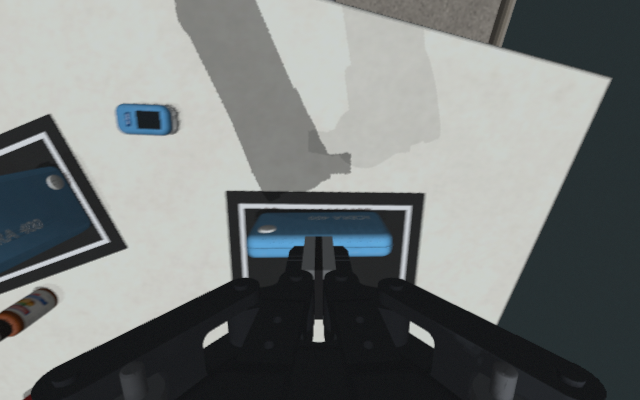

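```bash
python3 -c "
from h import *
d=get('wrist');print(ray(d,320,200)[0].round())
for p in((320,235),(320,256),(248,245),(391,245)):print(p,onz(d,*p,87).round(1))"
```

```text
[376. 185. 374.]
(320, 235) [492.  206.6  87. ]
(320, 256) [514.8 210.8  87. ]
(248, 245) [516.  136.6  87. ]
(391, 245) [489.7 279.5  87. ]
```

Emit:
move_arm:
  targets: "-1 0 0 2.7 0 0 0;-1 0 0.2 2.7 0 0 0;-1 0 0 2.7 0 0 0;-1 0 0 2.7 0 0 0;-1 0 0 2.7 0 0 0"

```text
clock: 2.33
eef_pos: [438.7, 208.0, 95.2]
tool_rot: [3.141, 0.0, -2.952]
force: [-0.0, 0.7, 0.2]
width: 0.1
gripper_force: 0.0
```

Emit:
move_arm:
  targets: "-1 0 -0.5 1.4 0 0 0;-1 0 0 1.3 0 0 0;-1 -1.2 0 0 0 0 0;-1 -1.2 0 0 0 0 0;-1 -0.6 0 0 0 0 0"

```text
clock: 2.75
eef_pos: [470.5, 209.0, 68.9]
tool_rot: [3.141, 0.001, -2.952]
force: [0.0, 0.4, 1.5]
width: -0.1
gripper_force: 0.0
```

Emit:
move_arm:
  targets: "-1 -0.4 0 0 0 0 0;-1 -0.4 0 0 0 0 0;-1 -0.4 0 0 0 0 0;-1 -0.4 0 0 0 0 0;-1 -0.4 0 0 0 0 0"

```text
clock: 3.17
eef_pos: [488.9, 211.9, 69.4]
tool_rot: [3.142, -0.0, -2.952]
force: [-0.6, -0.2, 0.1]
width: 0.4
gripper_force: 0.2
```

Emit:
move_arm:
  targets: "-1 -0.5 0 0 0 0 0;-1 -0.5 0 0 0 0 0;-1 0 0 0 0 0 0"

```text
clock: 3.42
eef_pos: [500.5, 214.1, 69.5]
tool_rot: [3.141, 0.002, -2.953]
force: [1.3, 0.0, -0.1]
width: -0.2
gripper_force: 0.0
```

```bash
python3 go.py 441 206 68 190.8; python3 -c "
from h import *
get('scene','s2.png')"
```

```text
turn [ 0.   0.1 -0. ] then shift cm [6.   0.32 0.15] | now-axes [6.   0.32 0.14] clock 3.4167 [500.5 214.1  69.5] [ 1.3  0.  -0.1]
```

View pics/s2.png

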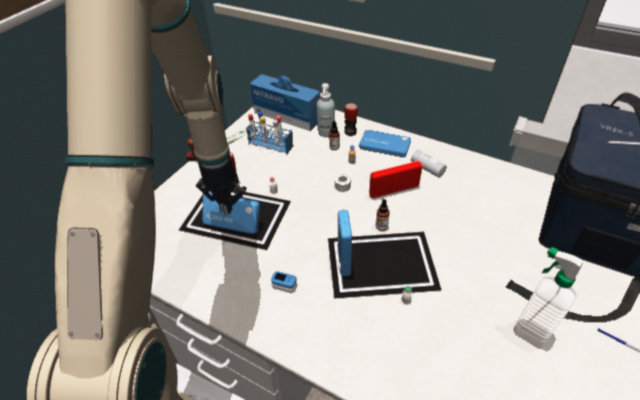

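The picture shows pack_low at about (230,213), tilted under the fingers. I'll push a little further and wait.

Emit:
move_arm:
  targets: "-1 -0.5 0 0 0 0 0;-1 -0.5 0 0 0 0 0;-1 0 0 0 0 0 0;-1 0 0 0 0 0 0;-1 0 0 0 0 0 0"

```text
clock: 3.88
eef_pos: [508.4, 215.6, 69.2]
tool_rot: [-3.142, -0.0, -2.953]
force: [0.2, 0.2, -0.3]
width: 0.3
gripper_force: 0.0
```

Emit:
move_arm:
  targets: "-1 0 0 0 0 0 0;-1 0 0 -2 0 0 0;-1 0 0 -3 0 0 0;-1 0 0 -3 0 0 0;-1 0 0 -3 0 0 0"

```text
clock: 4.3
eef_pos: [508.0, 215.4, 180.3]
tool_rot: [-3.141, -0.001, -2.952]
force: [0.9, 1.6, 0.5]
width: 0.1
gripper_force: 0.0
```

```bash
python3 go.py 500 -42 231 120.7; python3 -c "
from h import *
d=get('wrist','w3.png');print(read_state()['qpos'])"
```

```text
turn [-0.1 -0.1 70.1] then shift cm [-21.73 -13.83  -5.07] | now-axes [  5.63 -25.14  -5.06] clock 4.3 [508.  215.4 180.3] [0.9 1.6 0.5]
[-0.38757683  0.54598724 -0.0964257   1.83978906  0.07372602  0.75013002
  1.23620109]
```

View pics/w3.png

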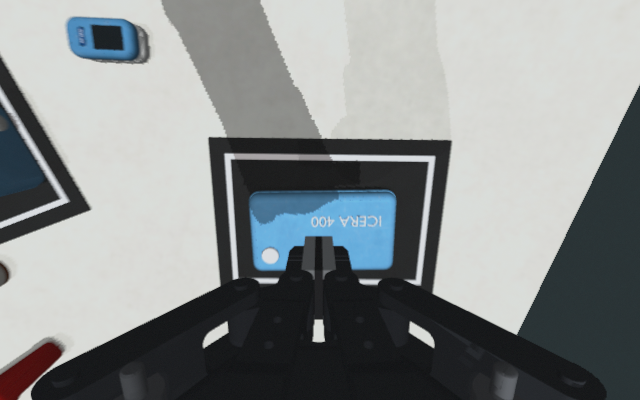

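pack_low lies flat inside its outline (wrist view, 250–397 × 190–270). Next is pack_tall.

Emit:
move_arm:
  targets: "-1 0 0 -1.2 0 0 7;-1 0 0 -1.2 0 0 7;-1 0 0 -1.2 0 0 7;-1 0 0 -1.2 0 0 7;-1 0 0 -1.2 0 0 7"

```text
clock: 4.77
eef_pos: [508.3, 215.5, 239.7]
tool_rot: [-3.142, -0.0, 2.714]
force: [-0.3, -0.0, -0.9]
width: 0.2
gripper_force: 0.0
```

Emit:
move_arm:
  targets: "-1 0 0 0 0 0 7;-1 0 0 0 0 0 7;-1 0 0 0 0 0 7;-1 0 0 0 0 0 7;-1 0 0 0 0 0 7"

```text
clock: 5.18
eef_pos: [508.3, 215.6, 239.1]
tool_rot: [-3.141, -0.0, 2.103]
force: [0.0, 0.4, -0.9]
width: 0.6
gripper_force: 0.0
```

```bash
python3 go.py 500 -42 240 120.7
```

```text
turn [-0.  -0.  -0.2] then shift cm [-21.73 -13.86  -0.09] | now-axes [-21.78 -13.78  -0.08] clock 5.1833 [508.3 215.6 239.1] [ 0.   0.4 -0.9]
```

Emit:
move_arm:
  targets: "-1 -2.2 -1.4 0 0 0 0;-1 -2.2 -1.4 0 0 0 0;-1 -2.2 -1.4 0 0 0 0;-1 -2.2 -1.4 0 0 0 0;-1 -2.2 -1.4 0 0 0 0"

```text
clock: 5.6
eef_pos: [504.4, 84.2, 239.1]
tool_rot: [-3.141, -0.0, 2.109]
force: [0.2, 0.2, 0.2]
width: -0.1
gripper_force: 0.0
```

Emit:
move_arm:
  targets: "-1 -2.2 -1.4 0 0 0 0;-1 -2.2 -1.4 0 0 0 0;-1 -2.2 -1.4 0 0 0 0;-1 -2.2 -1.4 0 0 0 0;-1 -2 -1.3 0 0 0 0"

```text
clock: 6.02
eef_pos: [500.5, -44.4, 239.2]
tool_rot: [-3.141, 0.0, 2.108]
force: [0.5, 1.1, 0.1]
width: -0.4
gripper_force: 0.0
```

```bash
python3 go.py 500 -42 130 120.7; python3 -c "
from h import *
d=get('wrist','w4.png');print(ray(d,0,0)[0])"
```

```text
turn [-0.   0.   0.1] then shift cm [ 0.23  0.08 10.92] | now-axes [ 0.23  0.08 10.92] clock 6.0167 [500.5 -44.4 239.2] [0.5 1.1 0.1]
[465.74455462  13.86603904 382.46280717]
```

View pics/w4.png

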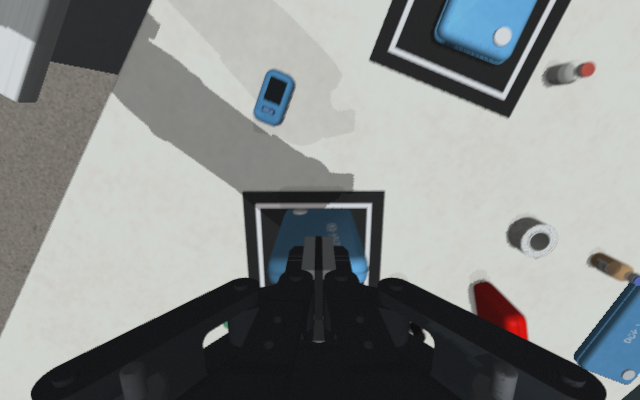

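The fingers (column 318) line up with the pack's middle (268–367). I'll descend behind it and push.

Emit:
move_arm:
  targets: "-1 0.2 0 2.2 0 0 0;-1 0 0 2.2 0 0 0;-1 0 0 2.2 0 0 0;-1 0 0 2.2 0 0 0;-1 0 0 2 0 0 0"

```text
clock: 6.48
eef_pos: [499.5, -40.8, 130.1]
tool_rot: [-3.141, -0.0, 2.109]
force: [0.4, 0.1, 0.5]
width: -0.3
gripper_force: 0.0
```

Emit:
move_arm:
  targets: "-1 -1 0 0 0 0 0;-1 -1 0 0 0 0 0;-1 -0.6 0 0 0 0 0;-1 -0.4 0 0 0 0 0;-1 -0.4 0 0 0 0 0"

```text
clock: 6.9
eef_pos: [518.6, -71.3, 132.5]
tool_rot: [3.14, 0.002, 2.108]
force: [-0.4, -0.0, -0.1]
width: 0.0
gripper_force: 0.0
```

Emit:
move_arm:
  targets: "-1 -0.4 0 0 0 0 0;-1 -0.4 0 0 0 0 0;-1 -0.4 0 0 0 0 0;-1 -0.4 0 0 0 0 0;-1 -0.4 0 0 0 0 0"

```text
clock: 7.32
eef_pos: [527.9, -87.7, 131.4]
tool_rot: [3.141, 0.0, 2.109]
force: [0.6, 0.9, -0.3]
width: 0.1
gripper_force: 0.1
```

Emit:
move_arm:
  targets: "-1 -0.4 0 0 0 0 0;-1 -0.4 0 0 0 0 0;-1 0 0 0 0 0 0;-1 0 0 0 0 0 0;-1 0 0 0 0 0 0"

```text
clock: 7.73
eef_pos: [531.5, -94.2, 131.2]
tool_rot: [-3.141, -0.0, 2.109]
force: [1.0, 0.4, -0.5]
width: -0.3
gripper_force: 0.0
```

```bash
python3 go.py 500 -42 130 120.7; python3 -c "
from h import *
d=get('scene','s5.png')"
```

```text
turn [-0.  -0.   0.1] then shift cm [ 6.1  -0.05  0.12] | now-axes [ 6.1  -0.04  0.12] clock 7.7333 [531.5 -94.2 131.2] [ 1.   0.4 -0.5]
```

View pics/s5.png

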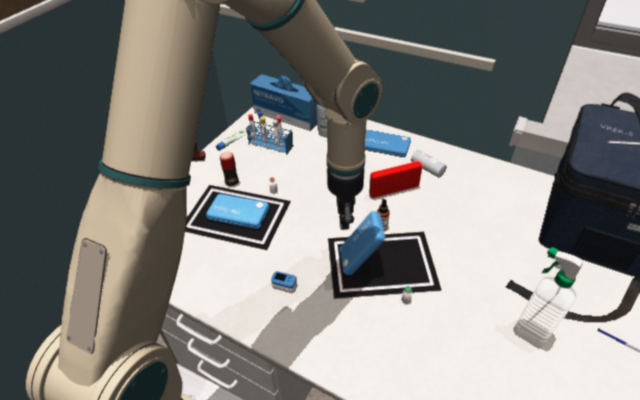

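pack_tall is mid-fall around (362,245) and already past its balance point. I'll let it land, then lift clear.

Emit:
move_arm:
  targets: "-1 0 0 0 0 0 0;-1 0 0 0 0 0 0;-1 0 0 0 0 0 0;-1 0 0 0 0 0 0;-1 0 0 0 0 0 0"

```text
clock: 8.2
eef_pos: [531.8, -94.3, 131.3]
tool_rot: [3.142, 0.0, 2.109]
force: [0.4, 0.0, 0.1]
width: -0.1
gripper_force: 0.0
```

Emit:
move_arm:
  targets: "-1 2 0 -2 0 0 0;-1 3 0 -2.5 0 0 0;-1 3 0 -2.5 0 0 0;-1 3 0 -2.5 0 0 0;-1 3 0 0 0 0 0"

```text
clock: 8.62
eef_pos: [461.9, 26.8, 230.1]
tool_rot: [3.134, 0.003, 2.108]
force: [1.1, 0.7, 0.1]
width: -0.2
gripper_force: 0.0
```

```bash
python3 -c "
from h import *
d=get('top');get('scene')
cv2.imwrite('pics/t6.png',cv2.resize(d['color'][120:290,140:460,::-1],None,fx=2.5,fy=2.5))"
```

```text
(no output)
```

View pics/t6.png

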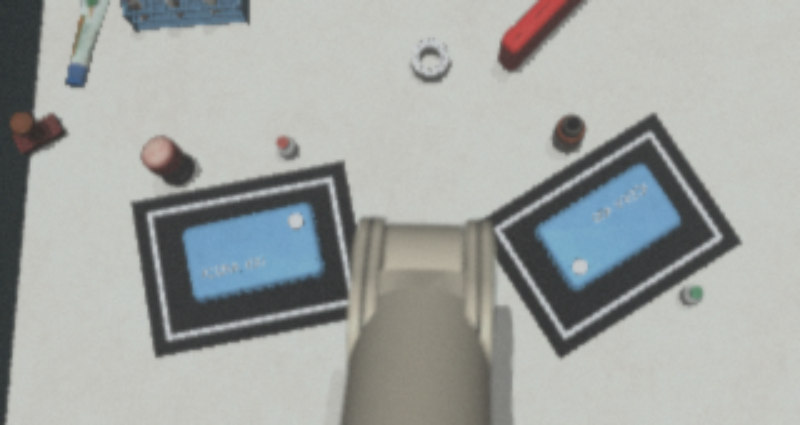

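Both packs lie flat inside their outlines: pack_low at about (253,250) and pack_tall at about (608,225) in the crop. The surrounding bottles, vials and plaster stand where they were. I'll let the arm settle and hand in.

Emit:
move_arm:
  targets: "-1 0 0 0 0 0 0;-1 0 0 0 0 0 0;-1 0 0 0 0 0 0"

```text
clock: 8.97
eef_pos: [460.4, 24.7, 226.0]
tool_rot: [-3.141, 0.001, 2.107]
force: [-1.0, 0.8, -0.4]
width: 0.1
gripper_force: 0.0
```

```bash
python3 -c "
from h import *
print(order.finish_job())"
```

```text
the job is handed in; nothing more can be done
None
```

Both cold packs were tipped over and lie flat within their outlines, the bottles, vials and plaster look undisturbed in the last picture (the arm hid the oximeter there), and the job was handed in at about 9 s.

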